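# Sweep the cheese sticks into the catch tray and shut its sliding cover

## Robot

A 6-joint arm with a two-finger parallel gripper is mounted at the origin on the work surface. World frame = base frame: x ahead of the robot, y to its left, z up, the work surface at z = 0. Lengths are in m, angles in rad, forces in N, time in s.
With the tool pointing down it reaches from about 0.35 to 0.775 m from the base axis. Payload 5.5 kg.
Tool frame: the origin (TCP) lies on the centre line of the jaws, within the pads' length; the fingertips stand 11 mm ahead of it and the grasp point (between the pads) lies 8 mm behind it; z points along the fingers, y is the line along which they close (so a half turn about z gives the same grasp; the last joint's range is limited). The gripper opens to 85 mm and grips with 20 to 120 N. Pads are 22 mm wide; open, the fingers measure 114 mm over their backs; the gripper's body (76 mm by 85 mm) begins 54 mm behind the grasp point. The pads swing forward as they close: fully open they stand 13 mm farther back than shut.
Start: joints at [-1.348, 0.313, 0.046, 1.304, 0, 1.431], TCP at [0.204, -0.538, 0.242] pointing down, gripper open.
Joint ranges: [-2.76, 2.76], [-0.86, 1.69], [-1.03, 1.26], [-2.2, 2.34], [-1.47, 1.5], [-3.14, 3.14]. Speed limits (rad/s): [2.57, 2.57, 3.14, 3.14, 3.14, 3.14].

## Interface

Orientations are given as a unit quaternion [w, x, y, z].
In Python, from workcell import env, viewer, order, models gives the robot as it stands.
- The arm moves only by the tool drive_tool, never from a script. Its argument "series" is a list that holds one entry, the list of rows, each a list of 6 numbers: the shift along the tool's x, y, z each as a share of 120 mm, from -1 to 1, then the turn, a rotation vector about the tool's x, y, z each as a share of 180 degrees, from -1 to 1. A call has 1 to 20 rows; each row shifts and turns the commanded pose from where the row before left it, along the tool's axes as they then stand; what a row does not reach is not made up. A row lasts 1/8 s, in which the tool goes at most 62.5 mm and 10.7 degrees, less where a joint would pass 70% of its speed; a pose out of reach is approached as far as the arm can. A call with a number of a shift or a turn outside -1 to 1 is refused whole. A call with a gripper value outside its range is refused whole. "jaw" is the opening, from -1 (shut) to 1 (fully open), set as the call begins (left out, the last holds). The fingers move at their own pace and stop on an object; "grip_force" is the grip in N (left out, the last holds). Time passes only in rows, so rows that do not move let the fingers close. It gives the time, the measured TCP pose, the force, the opening and the grip force at its end, in the units of the state.
- env.get_state(): the state, without advancing time (a new reading comes with each control period).
- viewer.read_camera(name): name is "side" or "top"; returns the picture (420x560x3 uint8, red, green, blue); there is no depth.
- viewer.camera_info(name): a dict with "intrinsics" (3x3 intrinsics, pixels), "R" (3x3) and "t" (3): a world point X has camera coordinates R X + t. Camera axes: x right, y down, z forward; pixel columns grow to the right and rows downward; lengths in m; the calibration is good to about 2 mm. A picture is of the moment at which its call begins. camera_info takes no time and is no camera call.
- order.hand_in(): hands the job in; it is judged then, once.
Trained networks look in the newest picture that a camera, given by its name, has taken for a name from the list of things; names that differ only in an ending like _2 or _b are one class to them, and where a whole thing is asked for, a point or a joint stands for the part that bears it (a point fixed in the world has none). Each returns a list of dicts, best first, with "score" (0 to 1); they miss things now and then, are a little off and sometimes report something else, mostly with a low value. They report only what shows in the picture. A call takes as long as a camera call. They do not tell look-alikes from the thing itself.
- models.silhouettes(label, camera): "region" (420x560 bool, what is visible of it) and "location" ([column, row] in pixels, amid what is visible of it).
The state is a dict: "clock": time; "joint_pos": joint angles; "qvel": joint speeds; "tau": joint torques, N m; "tcp_pos": TCP position; "orientation": TCP orientation; "wrist_force": force on the tool from outside, world axes, zero at the start; "ft_torque": the same for the moment, N m; "finger_gap": finger opening in m; "grip_force": force on a finger pad.
Only numpy, scipy, OpenCV 4.12 (cv2) and the standard library are available. Lean on these libraries where they do the work, as an engineer would, in place of code of your own. Each camera call takes 0.05 s, during which the arm holds its last target. There are 200 camera calls.

## Task

With the wooden scraper block, sweep the three loose cheese sticks off the board into the open catch tray at its right-hand end, never touching them with the gripper. Stand the scraper upright on the table again, clear of the board, and pull the tray's sliding cover fully shut (its grip starts beneath the utensil rail). Leave everything else where it is.

Things in the scene. Friction and masses are not known exactly. Their poses are not given: they have to be found in the camera images.
- board: Fixed wooden board unit, 355 (x) x 412 (y) x 60 mm high. Origin on the table; own x away from the robot, own y to its left; yaw within 0.18 rad. Flat top at z 60: x -100 to 255, y -75 to 200; right of y -75 the sunk tray, behind that (x over 70) a deck for the open cover. On top: 18 mm high runners along y -202 and (x 90 to 255 only) y -58; a 9 mm stop strip before the tray at x -100 to -78.
- tray (a point): Centre of the catch tray's inner floor, at (0, -130, 6) mm in the board's frame, axes as the board's. The tray's inside measures 140 mm (x) by 110 mm (y) and 54 mm deep.
- sweep_edge (a point): Middle of the board's edge that borders the tray, at (0, -75, 60) mm in the board's frame, on the top surface; sticks pushed past it towards the board's -y drop into the tray.
- rail_mid (a point): Axis of the 12 mm steel utensil rail above the grip's path: (130, -130, 295) mm in the board's frame. The rail runs along board y at x 130, z 295, posts at y -225 and 185; utensils hang at y 100 and 140 down to z 150. The open cover's grip is within 15 mm of it in x, so an upright gripper is blocked: lean the tool 25 to 30 degrees back to the robot, fingers pointing down and away.
- cover (a joint): Slide of the tray's cover, m: 0 fully shut (end stop), growing along the board's +x, at most 0.18; starts at 0.155 to 0.175. About 2 N of friction, no spring; it stays where left. The cover is a plywood plate 150 (x) x 130 (y) x 8 mm, top at z 70.5 mm; shut, it is centred over the tray.
- cover_grip (a point): Middle of the top of the cover's grip: a dark wooden fin standing on the cover, 44 mm long (board's x), 14 mm thick (board's y), 40 mm high (from z 70.5 to 110.5 mm). In the board's frame it is at (joint - 30, -130, 110.5) mm. Axes as the board's.
- scraper: Loose wooden scraper block standing on its long edge on the table to the left of the board, 0.11 to 0.23 kg. Origin at the centre of its underside, z up, own x along its length. Lower part 124 (x) x 26 (y) x 30 mm high; on it a dark grip 90 (x) x 20 (y) mm, from 29 mm up to 75 mm. Its start yaw is within 0.4 rad of the world's x.
- stick0: Loose cheese stick 60 x 14 x 14 mm lying on the board, long axis own x; origin at the centre of its underside. All three lie in a row within board x -20 to 20 and y -35 to 95 mm (centres), 0.5 rad at most from the board's x.
- stick1: Loose cheese stick as stick0, 70 x 15 x 15 mm.
- stick2: Loose cheese stick as stick0, 80 x 16 x 16 mm.
- jar: Bystander: closed glass jar, 72 mm across, 85 mm high, on the table left of the board near the scraper (the two may have changed places). Origin at the centre of its underside.
- cheese_block: Bystander: block of cheese about 87 x 50 x 50 mm on the back left part of the board, behind the sticks and the rail. Origin at the centre of its underside.
- pepper_mill: Bystander: wooden pepper mill, 56 mm across, 168 mm high, right of the board. Origin at the centre of its underside.
- bowl: Bystander: white bowl, 140 mm across, 60 mm high, right of the board. Origin at the centre of its underside.
- mug: Bystander: blue mug, 80 mm across, 90 mm high, right of the board at the back. Origin at the centre of its underside.
- plate: Bystander: round wooden plate, 200 mm across, 20 mm high, far left. Origin at the centre of its underside.
Mind the look-alikes: they are no part of the job. What is shaped like the scraper but purple or turquoise is not meant. Leave any grey or pink look-alike of the stick2 alone.

How it is judged:
By the outcome, as a careful person would: the job done as asked, in the order asked, and still so for the second after the job is handed in, with the robot touching nothing.
It also fails if it takes over 72 s, if anything falls off the work surface, if the arm or the gripper's body presses on something with over 40 N, if the wrist force passes 120 N, or if a joint passes its speed limit or range.

## Working session

There is one attempt and no reset: what is moved stays moved. The work goes in short steps, Python scripts to look and compute and a tool call to move; the robot and the scene stay as the last step left them, time stands still between calls to the robot, and variables do not carry over. Pictures are saved under pics/ and viewed, at most 10 in all, crops included, and the job is handed in when it is done.

Besides the shell and the picture viewer there is one more tool, called after "Emit:" as name(argument=value, ...) on one line, values as JSON. drive_tool: Moves the arm, as the interface text tells. Its arguments: {"type":"object","properties":{"series":{"type":"array"},"jaw":{"type":"number"},"grip_force":{"type":"number"}},"required":["series"]}

```bash
mkdir -p pics
python3 - <<'E'
from workcell import env, viewer, order, models
import cv2,numpy as np
np.set_printoptions(precision=4,suppress=True)
for c in("top","side"):
    im=viewer.read_camera(c); cv2.imwrite(f"pics/{c}0.png",im[:,:,::-1])
    i=viewer.camera_info(c); print(c,i)
    for l in("scraper","stick0","stick1","stick2","board","cover_grip","jar"):
        print(l,[(round(float(d["score"]),2),np.round(d["location"],1),int(d["region"].sum())) for d in models.silhouettes(l,c)][:5])
print(env.get_state())
E
```

```text
top {'intrinsics': array([[408.8964,   0.    , 283.5415],
       [  0.    , 408.8964, 207.649 ],
       [  0.    ,   0.    ,   1.    ]]), 'R': array([[ 0.0063, -0.9999,  0.0135],
       [-0.9881, -0.0083, -0.1537],
       [ 0.1538, -0.0124, -0.988 ]]), 't': array([0.0287, 0.5234, 1.3069])}
scraper [(0.9, array([188.7, 138.8]), 424), (0.7, array([204.7, 286.4]), 364), (0.67, array([189.6, 232.5]), 375)]
stick0 [(0.69, array([262.2, 266.4]), 117), (0.67, array([320.6, 190.5]), 13058), (0.61, array([320.9, 216.1]), 112), (0.53, array([303.6, 216. ]), 111), (0.46, array([439.6, 258.3]), 1463)]
stick1 [(0.69, array([262.2, 266.4]), 117), (0.67, array([320.6, 190.5]), 13058), (0.61, array([320.9, 216.1]), 112), (0.53, array([303.6, 216. ]), 111), (0.46, array([439.6, 258.3]), 1463)]
stick2 [(0.69, array([262.2, 266.4]), 117), (0.67, array([320.6, 190.5]), 13058), (0.61, array([320.9, 216.1]), 112), (0.53, array([303.6, 216. ]), 111), (0.46, array([439.6, 258.3]), 1463)]
board []
cover_grip [(0.61, array([354.6, 162.7]), 1476)]
jar [(0.78, array([185.9, 180.2]), 473)]
side {'intrinsics': ar
[... 873 characters left out ...]
0.45, array([289.1, 224.7]), 88)]
board [(0.73, array([263.5, 222.8]), 10318)]
cover_grip [(0.61, array([252.9, 189.3]), 689)]
jar [(0.74, array([237.4, 332.8]), 983), (0.54, array([263.1, 225.1]), 10099)]
{'clock': 0.8, 'joint_pos': array([-1.3476,  0.3131,  0.0461,  1.3036,  0.    ,  1.4312]), 'qvel': array([-0.0011, -0.0004,  0.0012,  0.0014, -0.0004,  0.0011]), 'tau': array([  0.0013, -48.0395,  29.8791,   0.0001,  -0.0001,   0.    ]), 'tcp_pos': array([ 0.2041, -0.5376,  0.2424]), 'orientation': array([0.0001, 0.9836, 0.1804, 0.    ]), 'wrist_force': array([-0.3959, -0.3231,  0.3879]), 'ft_torque': array([ 0.0078, -0.0312, -0.0416]), 'grip_force': 0.0, 'finger_gap': 0.08513474317063269}
```

Run:
```python
import cv2
a=cv2.imread("pics/top0.png");cv2.imwrite("pics/topc.png",cv2.resize(a[95:320,160:460],(800,600),interpolation=cv2.INTER_CUBIC))
a=cv2.imread("pics/side0.png");cv2.imwrite("pics/sidec.png",cv2.resize(a,(800,600),interpolation=cv2.INTER_CUBIC))
```

```text
(no output)
```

View pics/topc.png

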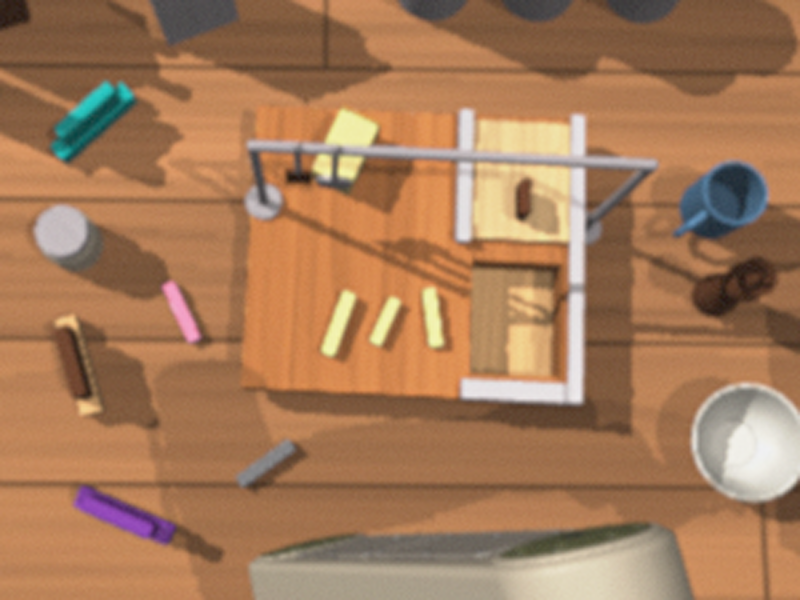

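View pics/sidec.png

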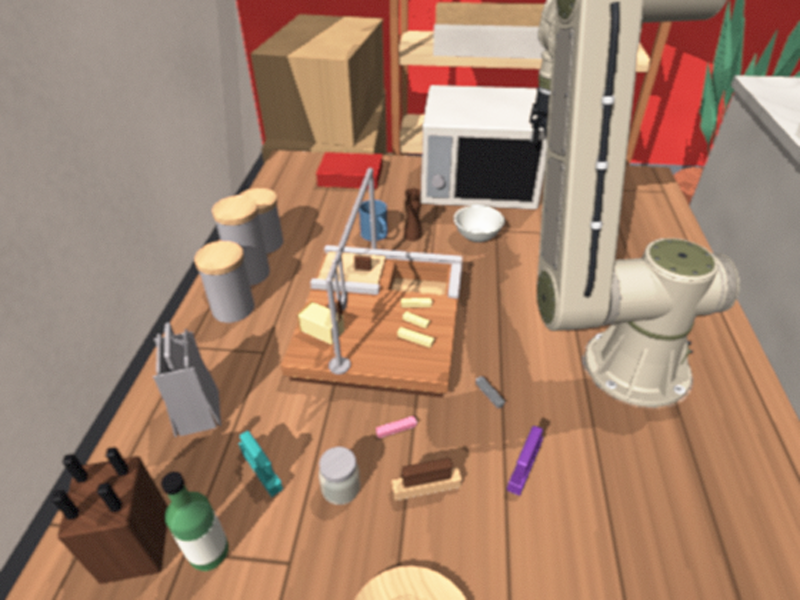

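The top crop shows: the wooden scraper at full-image (189,232), pink, grey, purple and turquoise look-alikes, three yellow sticks at about (287,216), (304,216), (322,214), and the cover grip fin at (356,170). The side view agrees, with the scraper at (298,336).

```bash
cat > h.py <<'E'
import numpy as np, cv2
from scipy.optimize import least_squares, minimize
from workcell import env, viewer, models
np.set_printoptions(precision=4,suppress=True)
def proj(P,c):
    i=viewer.camera_info(c); q=np.atleast_2d(P)@i["R"].T+i["t"]; q=q@i["intrinsics"].T
    return q[:,:2]/q[:,2:]
def unproj(uv,c,z):
    i=viewer.camera_info(c); d=i["R"].T@np.linalg.solve(i["intrinsics"],[*uv,1]); C=-i["R"].T@i["t"]
    return C+d*(z-C[2])/d[2]
def T(p,L):   # pose x,y,yaw(,z) -> world
    c,s=np.cos(p[2]),np.sin(p[2]); L=np.atleast_2d(L)
    return np.c_[p[0]+c*L[:,0]-s*L[:,1],p[1]+s*L[:,0]+c*L[:,1],L[:,2]+(p[3] if len(p)>3 else 0)]
def box(lx,ly,z0,z1): return np.array([[a*lx/2,b*ly/2,z] for a in(-1,1) for b in(-1,1) for z in(z0,z1)])
def render(p,boxes,c,S=4):
    m=np.zeros((420*S,560*S),np.uint8)
    for b in boxes:
        cv2.fillConvexPoly(m,cv2.convexHull(((proj(T(p,b),c)+.5)*S-.5).round().astype(np.int32)),1)
    return cv2.resize(m.astype(np.float32),(560,420),interpolation=cv2.INTER_AREA)
def fit(p0,boxes,masks):
    def f(p): return sum(np.abs(render(p,boxes,c)-m).sum()/m.sum() for c,m in masks.items())
    return minimize(f,p0,method="Nelder-Mead",options=dict(initial_simplex=[p0]+[np.array(p0)+d for d in np.diag([.02,.02,.2])],xatol=1e-4,fatol=1e-4))
SCR=[box(.124,.026,0,.03),box(.09,.02,.029,.075)]
def masks_near(label,uv):
    out={}
    for c,q in uv.items():
        ds=[d for d in models.silhouettes(label,c) if np.hypot(*(np.array(d["location"])-q))<12 and d["region"].sum()<3000]
        if ds: out[c]=ds[0]["region"].astype(np.float32)
    return out
E
cat > a.py <<'E'
from h import *
k=lambda u,v:(160+u*.375,95+v*.375)
top=[((-.1,.2,.06),k(245,387)),((.255,.2,.06),k(257,106)),((.255,-.058,.078),k(467,110)),((.255,-.202,.078),k(579,115)),((.09,-.058,.078),k(464,242)),((-.07,-.075,.06),k(471,374)),((-.07,-.185,.06),k(556,378))]
side=[((-.1,.2,.06),(444*.7,387*.7)),((.255,.2,.06),(288*.7,376*.7)),((-.1,-.202,.078),(462*.7,258*.7))]
def r(p): return np.concatenate([(proj(T(p,L),c)-q).ravel() for c,l in(("top",top),("side",side)) for L,q in l])
s=least_squares(r,[.5,-.05,0],loss="soft_l1");print("board",s.x,r(s.x).round(1))
B=s.x
i=lambda w:T((0,0,-B[2]),[[w[0]-B[0],w[1]-B[1],w[2]]])[0]
print("tray",T(B,[0,-.13,.006]),"edge",T(B,[0,-.075,.06]),"rail",T(B,[.13,-.13,.295]))
for u in((339,323),(385,321),(432,317)): w=unproj(k(*u),"top",.075);print("stick",w,"board",i(w))
w=unproj(k(523,186),"top",.11);print("grip top",w,i(w))
w=unproj((363*.7,258*.7),"side",.11);print("grip top side",w,i(w))
m=masks_near("scraper",{"top":(189,232),"side":(298,335)}); print(m.keys())
w=unproj((189.6,232.5),"top",.05)
f=fit([w[0],w[1],.2],SCR,m);print("scraper",f.x,f.fun)
for c in m: print(c,fit([w[0],w[1],.2],SCR,{c:m[c]}).x)
E
python3 a.py
```

```text
board [ 0.5043 -0.0643 -0.0398] [-1.9  0.5 -0.1 -0.5 -1.   0.   0.6  0.3 -1.2 -0.5 -0.7  0.1  1.5  0.2
  3.5 -3.  -5.1 -8.1  0.1 -0.8]
tray [[ 0.4992 -0.1942  0.006 ]] edge [[ 0.5014 -0.1392  0.06  ]] rail [[ 0.6291 -0.1993  0.295 ]]
stick [0.4904 0.0213 0.075 ] board [-0.0174  0.085   0.075 ]
stick [ 0.4932 -0.0339  0.075 ] board [-0.0123  0.0299  0.075 ]
stick [ 0.4986 -0.0904  0.075 ] board [-0.0047 -0.0264  0.075 ]
grip top [ 0.6524 -0.1967  0.11  ] [ 0.1532 -0.1264  0.11  ]
grip top side [ 0.6387 -0.1919  0.11  ] [ 0.1393 -0.1222  0.11  ]
dict_keys(['top', 'side'])
scraper [0.4443 0.3436 0.3158] 0.24647930264472961
top [0.4442 0.3432 0.3201]
side [0.4433 0.3427 0.3289]
```

```bash
cat > plan.py <<'E'
import sys,json
from h import *
from scipy.spatial.transform import Rotation as Ro, Slerp
def down(psi,lean=0): return Ro.from_euler("z",psi)*Ro.from_euler("x",np.pi)*Ro.from_euler("y",lean)
def plan(*legs):  # legs: (pos, psi, lean, n)
    s=env.get_state(); q=s["orientation"]; p=np.array(s["tcp_pos"]); R=Ro.from_quat([*q[1:],q[0]])
    rows=[]
    for pos,psi,lean,n in legs:
        R1=down(psi,lean); rv=(R.inv()*R1).as_rotvec(); d=(np.array(pos)-p)/n
        for k in range(n):
            Rk=R*Ro.from_rotvec(rv*k/n)
            a=np.r_[Rk.inv().apply(d)/.12,rv/n/np.pi].round(3); rows.append(a.tolist())
            p=p+Rk.apply(a[:3]*.12); 
        R=R*Ro.from_rotvec(np.round(rv/n/np.pi,3)*np.pi*n)
    for i in range(0,len(rows),20): print(json.dumps(rows[i:i+20]))
    print("end",p,(R.inv()*down(psi,lean)).magnitude())
E
python3 - <<'E'
from plan import *
plan(([.37,-.35,.27],1.2,0,8),([.45,.0,.27],2.33,0,8),([.444,.343,.18],3.458,0,9))
E
```

```text
[[0.231, -0.121, -0.029, 0.0, 0.0, -0.033], [0.242, -0.097, -0.029, 0.0, 0.0, -0.033], [0.251, -0.071, -0.029, 0.0, 0.0, -0.033], [0.257, -0.044, -0.029, 0.0, 0.0, -0.033], [0.26, -0.017, -0.029, 0.0, 0.0, -0.033], [0.261, 0.01, -0.029, 0.0, 0.0, -0.033], [0.258, 0.037, -0.029, 0.0, 0.0, -0.033], [0.253, 0.064, -0.029, 0.0, 0.0, -0.033], [0.37, -0.057, 0.0, 0.0, 0.0, -0.045], [0.374, -0.004, 0.0, 0.0, 0.0, -0.045], [0.371, 0.049, 0.0, 0.0, 0.0, -0.045], [0.36, 0.101, 0.0, 0.0, 0.0, -0.045], [0.342, 0.151, 0.0, 0.0, 0.0, -0.045], [0.317, 0.198, 0.0, 0.0, 0.0, -0.045], [0.286, 0.241, 0.0, 0.0, 0.0, -0.045], [0.249, 0.279, 0.0, 0.0, 0.0, -0.045], [0.236, 0.213, 0.083, -0.0, 0.0, -0.04], [0.207, 0.241, 0.083, -0.0, 0.0, -0.04], [0.175, 0.265, 0.083, -0.0, 0.0, -0.04], [0.14, 0.285, 0.083, -0.0, 0.0, -0.04]]
[[0.103, 0.3, 0.083, -0.0, 0.0, -0.04], [0.065, 0.311, 0.083, -0.0, 0.0, -0.04], [0.025, 0.317, 0.083, -0.0, 0.0, -0.04], [-0.015, 0.317, 0.083, -0.0, 0.0, -0.04], [-0.055, 0.313, 0.083, -0.0, 0.0, -0.04]]
end [0.4442 0.343  0.1805] 0.0038781733933843437
```

Emit:
drive_tool(series=[[[0.23,-0.12,-0.03,0,0,-0.033],[0.24,-0.1,-0.03,0,0,-0.033],[0.25,-0.07,-0.03,0,0,-0.033],[0.26,-0.04,-0.03,0,0,-0.033],[0.26,-0.02,-0.03,0,0,-0.033],[0.26,0.01,-0.03,0,0,-0.033],[0.26,0.04,-0.03,0,0,-0.033],[0.25,0.06,-0.03,0,0,-0.033],[0.37,-0.06,0,0,0,-0.045],[0.37,0,0,0,0,-0.045],[0.37,0.05,0,0,0,-0.045],[0.36,0.1,0,0,0,-0.045],[0.34,0.15,0,0,0,-0.045],[0.32,0.2,0,0,0,-0.045],[0.29,0.24,0,0,0,-0.045],[0.25,0.28,0,0,0,-0.045]]], jaw=1)

```text
clock: 2.9
tcp_pos: [0.4514, 0.0006, 0.2713]
orientation: [0.0, 0.396, 0.918, 0.0]
wrist_force: [1.3, -0.0, 0.3]
finger_gap: 0.0855
grip_force: 0.0
```

Run:
```python
from plan import *
plan(([.444,.343,.18],3.458,0,10),([.444,.343,.12],3.458,0,2),([.444,.343,.12],3.458,0,1))
```

```text
[[0.212, 0.191, 0.076, -0.0, 0.0, -0.036], [0.189, 0.214, 0.076, -0.0, 0.0, -0.036], [0.163, 0.234, 0.076, -0.0, 0.0, -0.036], [0.136, 0.251, 0.076, -0.0, 0.0, -0.036], [0.107, 0.265, 0.076, -0.0, 0.0, -0.036], [0.076, 0.275, 0.076, -0.0, 0.0, -0.036], [0.045, 0.282, 0.076, -0.0, 0.0, -0.036], [0.013, 0.285, 0.076, -0.0, 0.0, -0.036], [-0.02, 0.285, 0.076, -0.0, 0.0, -0.036], [-0.052, 0.281, 0.076, -0.0, 0.0, -0.036], [0.0, -0.0, 0.25, -0.0, 0.0, 0.0], [0.0, -0.0, 0.25, -0.0, 0.0, 0.0], [0.0, -0.0, 0.001, -0.0, 0.0, 0.0]]
end [0.444  0.3431 0.12  ] 0.001173309559993564
```

Emit:
drive_tool(series=[[[0.21,0.19,0.076,0,0,-0.036],[0.19,0.21,0.076,0,0,-0.036],[0.16,0.23,0.076,0,0,-0.036],[0.14,0.25,0.076,0,0,-0.036],[0.11,0.265,0.076,0,0,-0.036],[0.076,0.275,0.076,0,0,-0.036],[0.045,0.28,0.076,0,0,-0.036],[0.013,0.285,0.076,0,0,-0.036],[-0.02,0.285,0.076,0,0,-0.036],[-0.05,0.28,0.076,0,0,-0.036],[0,0,0.25,0,0,0],[0,0,0.25,0,0,0],[0,0,0,0,0,0]]])

```text
clock: 4.53
tcp_pos: [0.442, 0.3395, 0.1176]
orientation: [-0.002, -0.156, 0.988, -0.001]
wrist_force: [0.4, -0.4, -0.3]
finger_gap: 0.0856
grip_force: 0.0
```

Run:
```python
from plan import *
plan(([.444,.343,.052],3.458,0,5))
im=viewer.read_camera("top"); cv2.imwrite("pics/t1.png",cv2.resize(im[150:300,120:320,::-1],(800,600),interpolation=cv2.INTER_CUBIC))
```

```text
[[-0.006, 0.005, 0.109, -0.0, -0.0, -0.0], [-0.006, 0.005, 0.109, -0.0, -0.0, -0.0], [-0.005, 0.005, 0.109, -0.0, -0.0, -0.0], [-0.005, 0.005, 0.109, -0.0, -0.0, -0.0], [-0.005, 0.005, 0.109, -0.0, -0.0, -0.0]]
end [0.4439 0.3432 0.0522] 0.006372652124454812
```

View pics/t1.png

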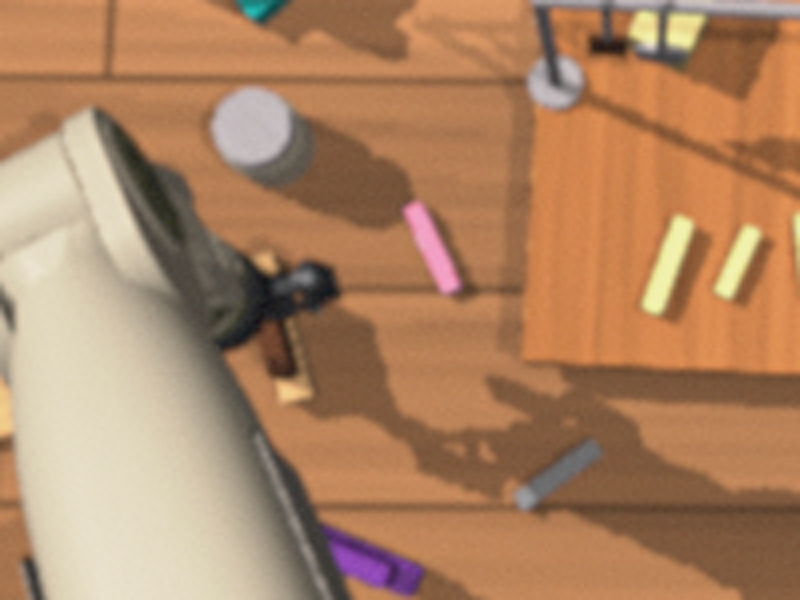

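The gripper is above the scraper, centred across its grip at about crop (270,300). The jar and the pink stick are clear of it, so I descend and grip.

Emit:
drive_tool(series=[[[-0.006,0.005,0.11,0,0,0],[-0.006,0.005,0.11,0,0,0],[-0.006,0.005,0.11,0,0,0],[-0.005,0.005,0.11,0,0,0],[-0.005,0.005,0.105,0,0,0],[0,0,0,0,0,0]]])

```text
clock: 5.32
tcp_pos: [0.4452, 0.3438, 0.053]
orientation: [-0.001, -0.156, 0.988, -0.001]
wrist_force: [-0.8, 0.1, -0.4]
finger_gap: 0.0852
grip_force: 0.0
```

Emit:
drive_tool(series=[[[0,0,0,0,0,0],[0,0,0,0,0,0],[0,0,0,0,0,0],[0,0,0,0,0,0],[0,0,0,0,0,0],[0,0,0,0,0,0]]], jaw=-1, grip_force=50)

```text
clock: 6.08
tcp_pos: [0.4465, 0.3444, 0.0549]
orientation: [0.0, -0.156, 0.988, 0.0]
wrist_force: [0.2, 0.2, 3.4]
finger_gap: 0.0198
grip_force: 50.3
```

Run:
```python
from plan import *
B=[.5043,-.0643,-.0398]
a=T(B,[-.003,.15,0])[0]; print(a)
plan(([.4465,.3444,.2],3.458,0,5),([a[0],a[1],.2],3.102,0,10),([a[0],a[1],.2],3.102,0,1))
```

```text
[0.5073 0.0857 0.    ]
[[-0.0, -0.0, -0.242, 0.0, 0.0, -0.0], [-0.0, -0.0, -0.242, 0.0, 0.0, -0.0], [-0.0, -0.0, -0.242, 0.0, 0.0, -0.0], [-0.0, -0.0, -0.242, 0.0, 0.0, -0.0], [-0.0, -0.0, -0.242, 0.0, 0.0, -0.0], [0.018, -0.221, 0.0, 0.0, 0.0, 0.011], [0.01, -0.221, 0.0, 0.0, 0.0, 0.011], [0.002, -0.221, 0.0, 0.0, 0.0, 0.011], [-0.005, -0.221, 0.0, 0.0, 0.0, 0.011], [-0.013, -0.221, 0.0, 0.0, 0.0, 0.011], [-0.021, -0.22, 0.0, 0.0, 0.0, 0.011], [-0.029, -0.22, 0.0, 0.0, 0.0, 0.011], [-0.036, -0.218, 0.0, 0.0, 0.0, 0.011], [-0.044, -0.217, 0.0, 0.0, 0.0, 0.011], [-0.052, -0.215, 0.0, 0.0, 0.0, 0.011], [0.0, -0.002, 0.001, 0.0, 0.0, 0.002]]
end [0.5073 0.0857 0.2   ] 0.001048587335148077
```

Emit:
drive_tool(series=[[[0,0,-0.24,0,0,0],[0,0,-0.24,0,0,0],[0,0,-0.24,0,0,0],[0,0,-0.24,0,0,0],[0,0,-0.24,0,0,0],[0.018,-0.22,0,0,0,0.011],[0.01,-0.22,0,0,0,0.011],[0.002,-0.22,0,0,0,0.011],[-0.005,-0.22,0,0,0,0.011],[-0.013,-0.22,0,0,0,0.011],[-0.02,-0.22,0,0,0,0.011],[-0.03,-0.22,0,0,0,0.011],[-0.036,-0.22,0,0,0,0.011],[-0.044,-0.217,0,0,0,0.011],[-0.052,-0.215,0,0,0,0.011],[0,0,0,0,0,0.002],[0,0,0,0,0,0]]])

```text
clock: 8.2
tcp_pos: [0.5071, 0.0866, 0.198]
orientation: [-0.001, 0.02, 1.0, 0.0]
wrist_force: [0.4, -0.1, -3.3]
finger_gap: 0.0193
grip_force: 49.7
```

Run:
```python
from plan import *
a=[.5073,.0857]
plan(([*a,.118],3.102,0,6))
for c in("top","side"): 
  im=viewer.read_camera(c); cv2.imwrite(f"pics/{c}2.png",im[:,:,::-1])
a=cv2.imread("pics/top2.png")[120:270,200:400];b=cv2.imread("pics/side2.png")[150:300,200:400]
cv2.imwrite("pics/c2.png",cv2.resize(np.hstack([a,b]),(800,300),interpolation=cv2.INTER_CUBIC))
```

```text
[[-0.0, -0.001, 0.111, 0.0, -0.0, 0.0], [-0.0, -0.001, 0.111, 0.0, -0.0, 0.0], [-0.0, -0.001, 0.111, 0.0, -0.0, 0.0], [-0.0, -0.001, 0.111, 0.0, -0.0, 0.0], [-0.0, -0.001, 0.111, 0.0, -0.0, 0.0], [-0.0, -0.001, 0.111, 0.0, -0.0, 0.0]]
end [0.507  0.0859 0.1181] 0.001322060742033635
```

View pics/c2.png

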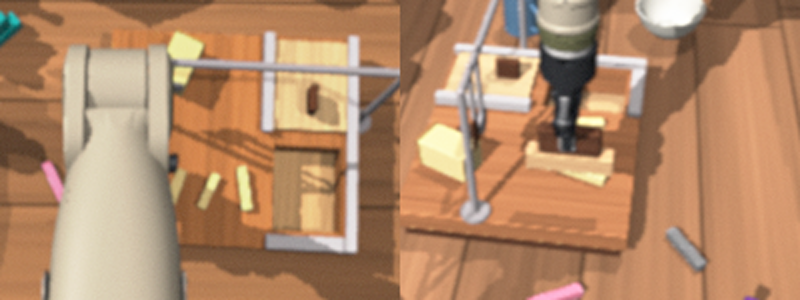

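The scraper is held level above the board, left of stick A, and the three sticks have not moved (side crop around (570,160)). I lower it next.

Emit:
drive_tool(series=[[[0,0,0.111,0,0,0],[0,0,0.111,0,0,0],[0,0,0.111,0,0,0],[0,0,0.111,0,0,0],[0,0,0.111,0,0,0],[0,0,0.111,0,0,0],[0,0,0,0,0,0],[0,0,0,0,0,0]]])

```text
clock: 9.3
tcp_pos: [0.5079, 0.0863, 0.1188]
orientation: [0.0, 0.02, 1.0, -0.0]
wrist_force: [0.3, 0.0, -1.6]
finger_gap: 0.0197
grip_force: 49.6
```

Run:
```python
from plan import *
s=env.get_state();print(s["wrist_force"],s["ft_torque"],s["tcp_pos"])
B=[.5043,-.0643,-.0398]
a=T(B,[-.003,-.105,0])[0];print(a)
plan(([*a[:2],.1175],3.102,0,20))
viewer.read_camera("side")
m=masks_near("scraper",{"side":proj([.507,.086,.095],"side")[0]}); print(m.keys())
for c in m:
  for z in(.055,.06,.065): f=fit([.507,.086,-.04],[b+[0,0,z] for b in SCR],m); print(z,f.x,f.fun)
```

```text
[ 0.311   0.005  -1.6447] [-0.0156  0.0141 -0.0386] [0.5079 0.0863 0.1188]
[ 0.4971 -0.1691  0.    ]
[[0.0, -0.106, 0.001, -0.0, 0.0, 0.0], [0.0, -0.106, 0.001, -0.0, 0.0, 0.0], [0.0, -0.106, 0.001, -0.0, 0.0, 0.0], [0.0, -0.106, 0.001, -0.0, 0.0, 0.0], [0.0, -0.106, 0.001, -0.0, 0.0, 0.0], [0.0, -0.106, 0.001, -0.0, 0.0, 0.0], [0.0, -0.106, 0.001, -0.0, 0.0, 0.0], [0.0, -0.106, 0.001, -0.0, 0.0, 0.0], [0.0, -0.106, 0.001, -0.0, 0.0, 0.0], [0.0, -0.106, 0.001, -0.0, 0.0, 0.0], [0.0, -0.106, 0.001, -0.0, 0.0, 0.0], [0.0, -0.106, 0.001, -0.0, 0.0, 0.0], [0.0, -0.106, 0.001, -0.0, 0.0, 0.0], [0.0, -0.106, 0.001, -0.0, 0.0, 0.0], [0.0, -0.106, 0.001, -0.0, 0.0, 0.0], [0.0, -0.106, 0.001, -0.0, 0.0, 0.0], [0.0, -0.106, 0.001, -0.0, 0.0, 0.0], [0.0, -0.106, 0.001, -0.0, 0.0, 0.0], [0.0, -0.106, 0.001, -0.0, 0.0, 0.0], [0.0, -0.106, 0.001, -0.0, 0.0, 0.0]]
end [ 0.4978 -0.1679  0.1164] 0.00048371513337482915
dict_keys(['side'])
0.055 [ 0.506   0.0781 -0.081 ] 0.29466885328292847
0.06 [ 0.5057  0.0826 -0.0786] 0.3002183437347412
0.065 [ 0.5052  0.0874 -0.0977] 0.3058588206768036
```

Emit:
drive_tool(series=[[[0,0,0.017,0,0,0],[0,-0.1,0,0,0,0],[0,-0.1,0,0,0,0],[0,-0.1,0,0,0,0],[0,-0.1,0,0,0,0],[0,-0.1,0,0,0,0],[0,-0.1,0,0,0,0],[0,-0.1,0,0,0,0],[0,-0.1,0,0,0,0],[0,-0.1,0,0,0,0],[0,-0.1,0,0,0,0],[0,-0.1,0,0,0,0],[0,-0.1,0,0,0,0]]])

```text
clock: 11.02
tcp_pos: [0.5019, -0.0584, 0.1165]
orientation: [0.0, 0.02, 1.0, -0.0]
wrist_force: [0.3, 0.6, -0.8]
finger_gap: 0.0192
grip_force: 49.7
```

Run:
```python
from plan import *
for c in("top","side"): 
  im=viewer.read_camera(c); cv2.imwrite(f"pics/{c}3.png",im[:,:,::-1])
a=cv2.imread("pics/top3.png")[120:270,200:400];b=cv2.imread("pics/side3.png")[150:300,200:400]
cv2.imwrite("pics/c3.png",cv2.resize(np.hstack([a,b]),(800,300),interpolation=cv2.INTER_CUBIC))
B=[.5043,-.0643,-.0398]
a=T(B,[-.003,-.105,0])[0];print(a)
plan(([*a[:2],.1168],3.102,0,13))
```

```text
[ 0.4971 -0.1691  0.    ]
[[0.0, -0.071, -0.0, -0.0, 0.0, -0.0], [0.0, -0.071, -0.0, -0.0, 0.0, -0.0], [0.0, -0.071, -0.0, -0.0, 0.0, -0.0], [0.0, -0.071, -0.0, -0.0, 0.0, -0.0], [0.0, -0.071, -0.0, -0.0, 0.0, -0.0], [0.0, -0.071, -0.0, -0.0, 0.0, -0.0], [0.0, -0.071, -0.0, -0.0, 0.0, -0.0], [0.0, -0.071, -0.0, -0.0, 0.0, -0.0], [0.0, -0.071, -0.0, -0.0, 0.0, -0.0], [0.0, -0.071, -0.0, -0.0, 0.0, -0.0], [0.0, -0.071, -0.0, -0.0, 0.0, -0.0], [0.0, -0.071, -0.0, -0.0, 0.0, -0.0], [0.0, -0.071, -0.0, -0.0, 0.0, -0.0]]
end [ 0.4976 -0.1696  0.1166] 0.0014540293965064415
```

View pics/c3.png

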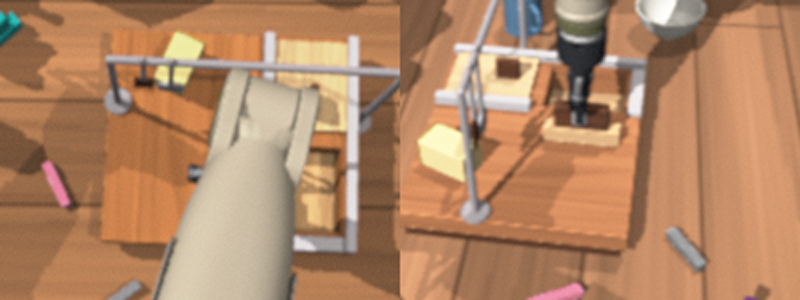

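No stick is left behind the scraper; all are ahead of it at about side crop (585,100). I continue over the edge.

Emit:
drive_tool(series=[[[0,-0.075,0,0,0,0],[0,-0.075,0,0,0,0],[0,-0.075,0,0,0,0],[0,-0.075,0,0,0,0],[0,-0.075,0,0,0,0],[0,-0.075,0,0,0,0],[0,-0.075,0,0,0,0],[0,-0.075,0,0,0,0],[0,-0.075,0,0,0,0],[0,-0.075,0,0,0,0],[0,-0.075,0,0,0,0],[0,-0.075,0,0,0,0],[0,-0.075,0,0,0,0],[0,0,0,0,0,0]]])

```text
clock: 12.88
tcp_pos: [0.4974, -0.1753, 0.1165]
orientation: [0.0, 0.02, 1.0, -0.0]
wrist_force: [-0.4, 0.4, -1.8]
finger_gap: 0.0196
grip_force: 49.7
```

Run:
```python
from plan import *
s=env.get_state();p=s["tcp_pos"];print(p)
plan(([p[0],p[1],.2],3.102,0,5),([.46,.12,.2],3.12,0,11))
```

```text
[ 0.4974 -0.1753  0.1165]
[[-0.0, -0.0, -0.139, -0.0, 0.0, -0.0], [-0.0, -0.0, -0.139, -0.0, 0.0, -0.0], [-0.0, -0.0, -0.139, -0.0, 0.0, -0.0], [-0.0, -0.0, -0.139, -0.0, 0.0, -0.0], [-0.0, -0.0, -0.139, -0.0, 0.0, -0.0], [0.037, 0.222, -0.0, -0.0, 0.0, -0.001], [0.037, 0.222, -0.0, -0.0, 0.0, -0.001], [0.037, 0.222, -0.0, -0.0, 0.0, -0.001], [0.036, 0.223, -0.0, -0.0, 0.0, -0.001], [0.036, 0.223, -0.0, -0.0, 0.0, -0.001], [0.035, 0.223, -0.0, -0.0, 0.0, -0.001], [0.035, 0.223, -0.0, -0.0, 0.0, -0.001], [0.035, 0.223, -0.0, -0.0, 0.0, -0.001], [0.034, 0.223, -0.0, -0.0, 0.0, -0.001], [0.034, 0.223, -0.0, -0.0, 0.0, -0.001], [0.034, 0.223, -0.0, -0.0, 0.0, -0.001]]
end [0.46   0.1201 0.1999] 0.01585490427226549
```

Emit:
drive_tool(series=[[[0,0,-0.14,0,0,0],[0,0,-0.14,0,0,0],[0,0,-0.14,0,0,0],[0,0,-0.14,0,0,0],[0,0,-0.14,0,0,0],[0.036,0.22,0,0,0,0],[0.036,0.22,0,0,0,0],[0.036,0.22,0,0,0,0],[0.036,0.22,0,0,0,0],[0.036,0.22,0,0,0,0],[0.036,0.22,0,0,0,0],[0.036,0.22,0,0,0,0],[0.036,0.22,0,0,0,0],[0.036,0.22,0,0,0,0],[0.036,0.22,0,0,0,0],[0.036,0.22,0,0,0,0],[0,0,0,0,0,0]]])

```text
clock: 15.0
tcp_pos: [0.4607, 0.119, 0.2005]
orientation: [-0.0, 0.018, 1.0, 0.0]
wrist_force: [0.3, -0.7, -2.0]
finger_gap: 0.0195
grip_force: 49.7
```

Run:
```python
from plan import *
for c in("top","side"): 
  im=viewer.read_camera(c); cv2.imwrite(f"pics/{c}4.png",im[:,:,::-1])
a=cv2.imread("pics/top4.png")[130:260,260:400];b=cv2.imread("pics/side4.png")[150:280,220:360]
cv2.imwrite("pics/c4.png",cv2.resize(np.hstack([a,b]),(800,372),interpolation=cv2.INTER_CUBIC))
# put scraper back at start
plan(([.4465,.3444,.2],3.458,0,9),([.4465,.3444,.075],3.458,0,6))
```

```text
[[0.022, 0.209, 0.0, -0.0, -0.0, -0.013], [0.013, 0.21, 0.0, -0.0, -0.0, -0.013], [0.005, 0.21, 0.0, -0.0, -0.0, -0.013], [-0.003, 0.21, 0.0, -0.0, -0.0, -0.013], [-0.012, 0.21, 0.0, -0.0, -0.0, -0.013], [-0.02, 0.21, 0.0, -0.0, -0.0, -0.013], [-0.028, 0.209, 0.0, -0.0, -0.0, -0.013], [-0.036, 0.207, 0.0, -0.0, -0.0, -0.013], [-0.044, 0.206, 0.0, -0.0, -0.0, -0.013], [-0.0, 0.0, 0.174, -0.0, -0.0, 0.001], [-0.0, 0.0, 0.174, -0.0, -0.0, 0.001], [-0.0, 0.0, 0.174, -0.0, -0.0, 0.001], [-0.0, 0.0, 0.174, -0.0, -0.0, 0.001], [-0.0, 0.0, 0.174, -0.0, -0.0, 0.001], [-0.0, 0.0, 0.174, -0.0, -0.0, 0.001]]
end [0.4465 0.3443 0.0752] 0.006051440644201315
```

View pics/c4.png

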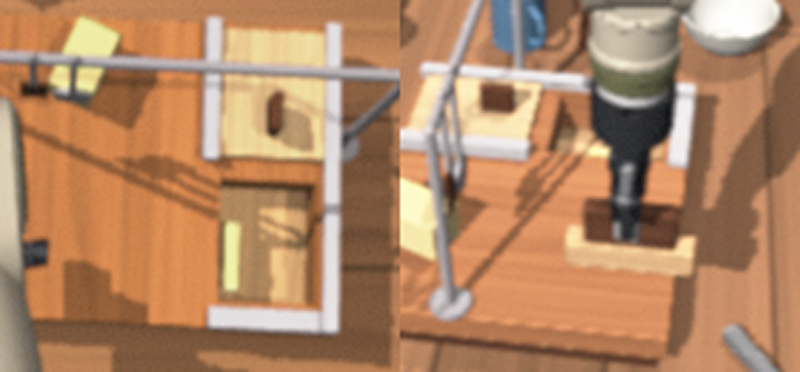

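One stick shows in the tray at top crop (232,255) and the board top is clear. The other two are probably under or beside it, and I will check with the arm away. Now I carry the scraper back.

Emit:
drive_tool(series=[[[0.022,0.21,0,0,0,-0.013],[0.013,0.21,0,0,0,-0.013],[0.005,0.21,0,0,0,-0.013],[-0.003,0.21,0,0,0,-0.013],[-0.012,0.21,0,0,0,-0.013],[-0.02,0.21,0,0,0,-0.013],[-0.028,0.21,0,0,0,-0.013],[-0.036,0.207,0,0,0,-0.013],[-0.044,0.206,0,0,0,-0.013],[0,0,0,0,0,0]]])

```text
clock: 16.35
tcp_pos: [0.4459, 0.3448, 0.2002]
orientation: [0.0, -0.164, 0.986, -0.0]
wrist_force: [-0.3, -0.5, -1.0]
finger_gap: 0.0191
grip_force: 49.8
```

Run:
```python
from plan import *
B=[.5043,-.0643,-.0398]
ims=[]
for c in("top","side"):
  im=viewer.read_camera(c); cv2.imwrite(f"pics/{c}5.png",im[:,:,::-1])
  x,y=proj(T(B,[0,-.13,.03]),c)[0].astype(int)
  ims.append(cv2.resize(im[y-38:y+38,x-38:x+38,::-1],(400,400),interpolation=cv2.INTER_CUBIC)); print(x,y)
cv2.imwrite("pics/c5.png",np.hstack(ims))
plan(([.4465,.3444,.066],3.458,0,8))
```

```text
351 215
293 200
[[-0.001, 0.001, 0.14, -0.0, -0.0, 0.0], [-0.001, 0.001, 0.14, -0.0, -0.0, 0.0], [-0.001, 0.001, 0.14, -0.0, -0.0, 0.0], [-0.001, 0.001, 0.14, -0.0, -0.0, 0.0], [-0.001, 0.001, 0.14, -0.0, -0.0, 0.0], [-0.001, 0.001, 0.14, -0.0, -0.0, 0.0], [-0.001, 0.001, 0.14, -0.0, -0.0, 0.0], [-0.001, 0.001, 0.14, -0.0, -0.0, 0.0]]
end [0.4463 0.3447 0.0658] 0.01079333370137767
```

View pics/c5.png

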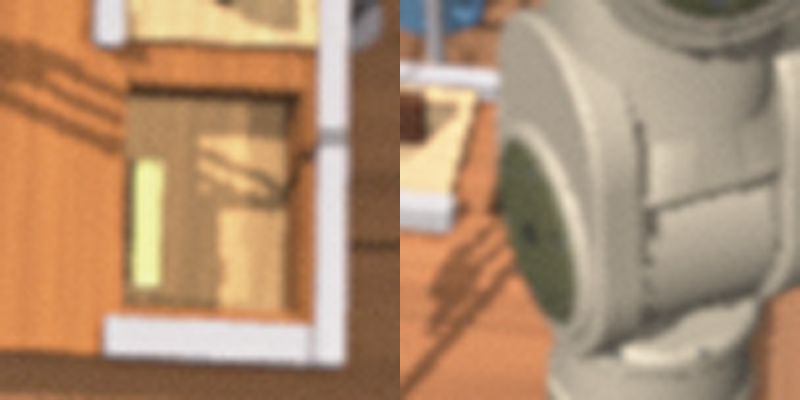

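Emit:
drive_tool(series=[[[0,0,0.14,0,0,0],[0,0,0.14,0,0,0],[0,0,0.14,0,0,0],[0,0,0.14,0,0,0],[0,0,0.14,0,0,0],[0,0,0.14,0,0,0],[0,0,0.14,0,0,0],[0,0,0.14,0,0,0],[0,0,0.04,0,0,0],[0,0,0.03,0,0,0],[0,0,0,0,0,0]]])

```text
clock: 17.82
tcp_pos: [0.4459, 0.3442, 0.0581]
orientation: [0.0, -0.163, 0.987, 0.0]
wrist_force: [-0.1, 0.4, -0.6]
finger_gap: 0.0193
grip_force: 49.8
```

Run:
```python
from plan import *
s=env.get_state();print(s["wrist_force"],s["ft_torque"],s["tcp_pos"])
im=cv2.imread("pics/top5.png");h=cv2.cvtColor(im,cv2.COLOR_BGR2HSV)
for f in("top0","top4","top5","side0","side3","side4"):
  h=cv2.cvtColor(cv2.imread(f"pics/{f}.png"),cv2.COLOR_BGR2HSV)
  m=cv2.inRange(h,(25,70,140),(36,255,255))
  n,_,st,ce=cv2.connectedComponentsWithStats(m)
  print(f,[(ce[i].round().tolist(),st[i,2:].tolist()) for i in range(1,n) if st[i,4]>15])
```

```text
[-0.1397  0.4108 -0.6217] [0.0568 0.0332 0.0096] [0.4459 0.3442 0.0581]
top0 [([291.0, 143.0], [18, 13, 170]), ([281.0, 156.0], [7, 7, 32]), ([290.0, 157.0], [10, 10, 54]), ([322.0, 214.0], [7, 22, 86]), ([286.0, 216.0], [12, 24, 114]), ([304.0, 215.0], [11, 17, 72])]
top4 [([291.0, 143.0], [18, 13, 167]), ([281.0, 156.0], [7, 7, 27]), ([290.0, 157.0], [10, 9, 48]), ([340.0, 218.0], [6, 23, 116])]
top5 [([291.0, 143.0], [18, 13, 165]), ([281.0, 156.0], [7, 7, 30]), ([290.0, 157.0], [10, 9, 49]), ([340.0, 218.0], [6, 23, 115])]
side0 [([286.0, 211.0], [12, 3, 18]), ([290.0, 237.0], [15, 6, 19])]
side3 [([212.0, 218.0], [10, 13, 16])]
side4 [([215.0, 227.0], [11, 9, 37]), ([223.0, 234.0], [12, 6, 18])]
```

Emit:
drive_tool(series=[[[0,0,0.02,0,0,0],[0,0,0,0,0,0],[0,0,0,0,0,0]]])

```text
clock: 18.2
tcp_pos: [0.4456, 0.3445, 0.0555]
orientation: [0.0, -0.163, 0.987, 0.0]
wrist_force: [-0.5, -0.1, -2.3]
finger_gap: 0.0195
grip_force: 49.8
```

Emit:
drive_tool(series=[[[0,0,0.01,0,0,0],[0,0,0,0,0,0],[0,0,0,0,0,0]]])

```text
clock: 18.58
tcp_pos: [0.4456, 0.3446, 0.055]
orientation: [0.0, -0.163, 0.987, 0.0]
wrist_force: [-2.6, -0.6, 5.3]
finger_gap: 0.0196
grip_force: 50.7
```

Contact at 0.055 with 5 N upward. I release here.

Emit:
drive_tool(series=[[[0,0,0,0,0,0],[0,0,0,0,0,0],[0,0,0,0,0,0],[0,0,0,0,0,0],[0,0,0,0,0,0],[0,0,-0.1,0,0,0],[0,0,-0.2,0,0,0],[0,0,-0.3,0,0,0],[0,0,-0.3,0,0,0],[0,0,-0.4,0,0,0],[0,0,-0.4,0,0,0],[0,0,0,0,0,0]]], jaw=1)

```text
clock: 20.08
tcp_pos: [0.4475, 0.3456, 0.2637]
orientation: [0.004, -0.163, 0.987, 0.002]
wrist_force: [0.1, 0.5, -0.5]
finger_gap: 0.0855
grip_force: 0.0
```

Run:
```python
from plan import *
plan(([.38,.12,.27],3.3,0,9),([.36,-.15,.27],3.10,0.0,10))
```

```text
[[0.126, -0.178, -0.007, 0.0, 0.0, 0.006], [0.123, -0.18, -0.007, 0.0, 0.0, 0.006], [0.12, -0.182, -0.007, 0.0, 0.0, 0.006], [0.116, -0.184, -0.007, 0.0, 0.0, 0.006], [0.113, -0.187, -0.007, 0.0, 0.0, 0.006], [0.109, -0.189, -0.006, 0.0, 0.0, 0.006], [0.106, -0.191, -0.006, 0.0, 0.0, 0.006], [0.102, -0.193, -0.006, 0.0, 0.0, 0.006], [0.098, -0.195, -0.006, 0.0, 0.0, 0.006], [0.052, -0.219, -0.001, 0.0, 0.0, 0.006], [0.048, -0.22, -0.001, 0.0, 0.0, 0.006], [0.043, -0.221, -0.001, 0.0, 0.0, 0.006], [0.039, -0.222, -0.001, 0.0, 0.0, 0.006], [0.034, -0.223, -0.001, 0.0, 0.0, 0.006], [0.03, -0.224, -0.001, 0.0, 0.0, 0.006], [0.025, -0.224, -0.001, 0.0, 0.0, 0.006], [0.021, -0.225, -0.0, 0.0, 0.0, 0.006], [0.016, -0.225, -0.0, 0.0, 0.0, 0.006], [0.012, -0.225, -0.0, 0.0, 0.0, 0.006]]
end [ 0.36 -0.15  0.27] 0.015059504885047396
```

Emit:
drive_tool(series=[[[0.126,-0.178,0,0,0,0.006],[0.123,-0.18,0,0,0,0.006],[0.12,-0.182,0,0,0,0.006],[0.116,-0.184,0,0,0,0.006],[0.113,-0.187,0,0,0,0.006],[0.109,-0.189,0,0,0,0.006],[0.106,-0.191,0,0,0,0.006],[0.102,-0.193,0,0,0,0.006],[0.098,-0.195,0,0,0,0.006],[0.052,-0.22,0,0,0,0.006],[0.048,-0.22,0,0,0,0.006],[0.043,-0.22,0,0,0,0.006],[0.039,-0.22,0,0,0,0.006],[0.034,-0.22,0,0,0,0.006],[0.03,-0.22,0,0,0,0.006],[0.025,-0.22,0,0,0,0.006],[0.02,-0.225,0,0,0,0.006],[0.016,-0.225,0,0,0,0.006],[0.012,-0.225,0,0,0,0.006]]])

```text
clock: 22.45
tcp_pos: [0.359, -0.1503, 0.2579]
orientation: [-0.0, 0.015, 1.0, 0.0]
wrist_force: [1.3, -0.3, -0.0]
finger_gap: 0.0856
grip_force: 0.0
```

Run:
```python
from plan import *
for c in("top","side"):
  im=viewer.read_camera(c); cv2.imwrite(f"pics/{c}6.png",im[:,:,::-1])
a=cv2.imread("pics/side6.png")
r=lambda q,s:cv2.resize(q,s,interpolation=cv2.INTER_CUBIC)
cv2.imwrite("pics/c6.png",np.hstack([r(a[150:350,200:360],(400,500)),r(a[165:245,230:294+0],(400,500))]))
m=masks_near("scraper",{"top":(189,232),"side":(298,335)}); print(m.keys())
f=fit([.4456,.3446,.33],SCR,m);print("scraper",f.x,f.fun)
for n in("top6","side6","top5"):
  print(n,[(d["score"],d["location"],int(d["region"].sum())) for d in models.silhouettes("stick0",n[:-1])] if n!="top5" else "")
```

```text
dict_keys(['top', 'side'])
scraper [0.4442 0.3437 0.3395] 0.14365068078041077
top6 [(0.6, [227.5, 213.2], 125)]
side6 [(0.73, [341.7, 272.8], 152), (0.6, [294.7, 203.6], 35), (0.6, [275.7, 300.1], 218), (0.51, [265.8, 225.8], 10209)]
top5
```

View pics/c6.png

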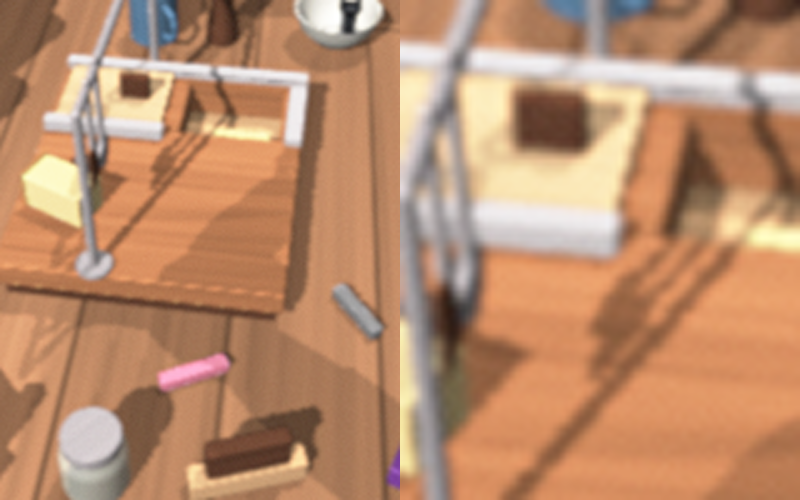

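Run:
```python
from plan import *
B=[.5043,-.0643,-.0398]
i=lambda w:T((0,0,-B[2]),[[w[0]-B[0],w[1]-B[1],w[2]]])[0]
im=cv2.imread("pics/side6.png");h=cv2.cvtColor(im,cv2.COLOR_BGR2HSV)
d=[d for d in models.silhouettes("stick0","side") if np.hypot(*(np.array(d["location"])-[294.7,203.6]))<4]
ys,xs=np.nonzero(d[0]["region"]);print(xs.min(),xs.max(),ys.min(),ys.max())
for z in(.02,.035,.051,.06): print(z,"top",i(unproj((340.2,218),"top",z)),"side",i(unproj((xs.mean(),ys.min()-.5),"side",z)), i(unproj((xs.mean(),ys.max()+.5),"side",z)))
print("edge row side",proj(T(B,[[0,-.075,.06],[-.02,-.075,.06]]),"side"),"top",proj(T(B,[-.02,-.075,.06]),"top"))
# cover grip via both cameras, brown centroid
for c,f,q in(("side","side6",(253,184)),("top","top6",(356,165))):
  im=cv2.imread(f"pics/{f}.png");g=im.sum(2); x,y=q
  w=g[y-14:y+14,x-12:x+12]; yy,xx=np.nonzero(w<200); print(c,x-12+xx.mean(),y-14+yy.mean(),len(xx), xx.min()+x-12,xx.max()+x-12,yy.min()+y-14,yy.max()+y-14)
for j in(.155,.16,.165,.17,.175): 
  b=box(.044,.014,.0705,.1105)+[j-.03,-.13,0]
  for c in("top","side"): m=render(B,[b],c);yy,xx=np.nonzero(m>.5);print(j,c,xx.mean(),yy.mean(),len(xx),xx.min(),xx.max(),yy.min(),yy.max())
```

```text
286 306 202 205
0.02 top [-0.0077 -0.0932  0.02  ] side [-0.009  -0.1357  0.02  ] [-0.0116 -0.1136  0.02  ]
0.035 top [-0.0097 -0.091   0.035 ] side [-0.0108 -0.1181  0.035 ] [-0.0133 -0.0964  0.035 ]
0.051 top [-0.0119 -0.0886  0.051 ] side [-0.0126 -0.0993  0.051 ] [-0.0151 -0.0781  0.051 ]
0.06 top [-0.0132 -0.0873  0.06  ] side [-0.0136 -0.0888  0.06  ] [-0.0161 -0.0677  0.06  ]
edge row side [[291.8132 203.7142]
 [297.5725 204.2323]] top [[336.3611 219.9111]]
side 254.45454545454547 185.0909090909091 22 250 258 182 187
top 355.25 174.875 8 354 357 174 176
0.155 top 356.0285714285714 174.55238095238096 105 353 359 167 182
0.155 side 258.8466666666667 183.94 150 252 265 178 190
0.16 top 355.9714285714286 173.44761904761904 105 353 359 166 181
0.16 side 257.2368421052632 183.88815789473685 152 251 264 178 190
0.165 top 356.0285714285714 171.55238095238096 105 353 359 164 179
0.165 side 255.93197278911563 183.68707482993196 147 250 262 178 189
0.17 top 356.00925925925924 170.34259259259258 108 353 359 162 178
0.17 side 254.6887417218543 183.64900662251657 151 248 261 178 189
0.175 top 356.0285714285714 168.55238095238096 105 353 359 161 176
0.175 side 253.05479452054794 183.43150684931507 146 247 259 178 189
```

The stick seen triangulates to a top at about z 51 mm, which matches three stacked sticks (14+15+16 mm on the 6 mm floor), so all are in and below the cover. The scraper stands upright at its old place. The cover joint is about 0.171. Next is the leaned grasp.

Run:
```python
from plan import *
B=[.5043,-.0643,-.0398]; L=-.49; psi=np.pi-.0398
def g(back,jx=.141,z=.094): return T(B,[jx-back*np.sin(.49),-.13,z+back*np.cos(.49)])[0]
print(g(.2),g(0))
plan((g(.2),psi,L,9),(g(.1),psi,L,5))
```

```text
[ 0.546  -0.1961  0.2705] [ 0.64   -0.1998  0.094 ]
[[-0.174, -0.039, -0.012, 0.0, -0.017, 0.0], [-0.174, -0.039, -0.002, 0.0, -0.017, 0.0], [-0.174, -0.038, 0.007, 0.0, -0.017, 0.0], [-0.174, -0.038, 0.017, 0.0, -0.017, 0.0], [-0.173, -0.038, 0.026, 0.0, -0.017, 0.0], [-0.171, -0.038, 0.036, 0.0, -0.017, 0.0], [-0.169, -0.037, 0.045, 0.0, -0.017, 0.0], [-0.166, -0.037, 0.054, 0.0, -0.017, 0.0], [-0.163, -0.037, 0.063, 0.0, -0.017, 0.0], [-0.001, -0.001, 0.167, 0.0, -0.001, 0.001], [-0.001, -0.001, 0.167, 0.0, -0.001, 0.001], [-0.001, -0.001, 0.167, 0.0, -0.001, 0.001], [-0.001, -0.0, 0.167, 0.0, -0.001, 0.001], [-0.0, -0.0, 0.167, 0.0, -0.001, 0.001]]
end [ 0.593  -0.198   0.1822] 0.010223512813784716
```

Emit:
drive_tool(series=[[[-0.174,-0.04,-0.012,0,-0.017,0],[-0.174,-0.04,0,0,-0.017,0],[-0.174,-0.04,0.007,0,-0.017,0],[-0.174,-0.04,0.017,0,-0.017,0],[-0.173,-0.04,0.026,0,-0.017,0],[-0.17,-0.04,0.036,0,-0.017,0],[-0.17,-0.037,0.045,0,-0.017,0],[-0.166,-0.037,0.054,0,-0.017,0],[-0.163,-0.037,0.063,0,-0.017,0],[0,0,0.167,0,-0.001,0],[0,0,0.167,0,-0.001,0],[0,0,0.167,0,-0.001,0],[0,0,0.167,0,-0.001,0],[0,0,0,0,0,0],[0,0,0,0,0,0]]])

```text
clock: 24.68
tcp_pos: [0.5838, -0.1979, 0.1994]
orientation: [0.244, 0.014, 0.97, -0.004]
wrist_force: [-0.9, 0.0, 0.9]
finger_gap: 0.0854
grip_force: 0.0
```

Run:
```python
from plan import *
B=[.5043,-.0643,-.0398]; L=-.49; psi=np.pi-.0398
def g(back,jx=.141,z=.094): return T(B,[jx-back*np.sin(.49),-.13,z+back*np.cos(.49)])[0]
for c in("top","side"):
  im=viewer.read_camera(c); cv2.imwrite(f"pics/{c}7.png",im[:,:,::-1])
a=cv2.imread("pics/side7.png");b=cv2.imread("pics/top7.png")
r=lambda q:cv2.resize(q,(400,400),interpolation=cv2.INTER_CUBIC)
cv2.imwrite("pics/c7.png",np.hstack([r(a[130:220,210:300]),r(b[120:240,290:410])]))
plan((g(0),psi,L,8))
```

```text
[[0.001, 0.0, 0.125, 0.0, 0.0, 0.0], [0.001, 0.0, 0.125, 0.0, 0.0, 0.0], [0.001, 0.001, 0.125, 0.0, 0.0, 0.0], [0.001, 0.001, 0.125, 0.0, 0.0, 0.0], [0.001, 0.001, 0.125, 0.0, 0.0, 0.0], [0.001, 0.001, 0.125, 0.0, 0.0, 0.0], [0.001, 0.001, 0.125, 0.0, 0.0, 0.0], [0.001, 0.001, 0.125, 0.0, 0.0, 0.0]]
end [ 0.6399 -0.1997  0.0939] 0.011283779449854816
```

View pics/c7.png

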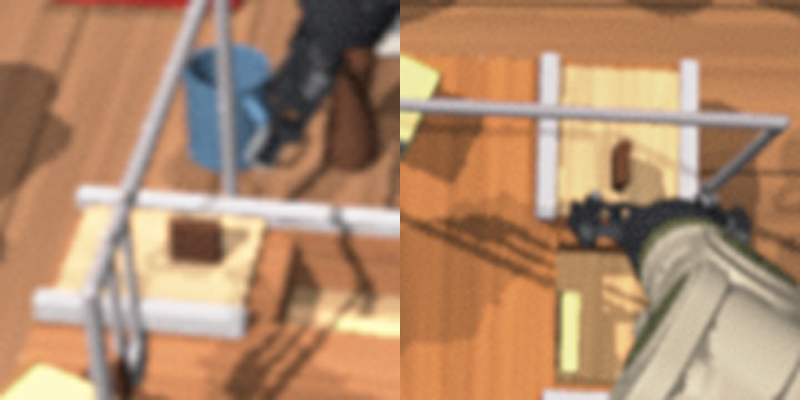

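Side crop: the fin at (195,240) and the fingers above it, clear of the rail. The top view shows the left finger where it should be for a centred approach, so I advance along the tool axis.

Emit:
drive_tool(series=[[[0,0,0.125,0,0,0],[0,0,0.125,0,0,0],[0,0,0.125,0,0,0],[0,0,0.125,0,0,0],[0,0,0.125,0,0,0],[0.005,0.002,0.125,0,0,0],[0.005,0.002,0.125,0,0,0],[0,0,0.11,0,0,0],[0,0,0,0,0,0],[0,0,0,0,0,0]]])

```text
clock: 26.02
tcp_pos: [0.6388, -0.1997, 0.0944]
orientation: [0.244, 0.014, 0.97, -0.004]
wrist_force: [-0.4, 0.0, 0.3]
finger_gap: 0.0852
grip_force: 0.0
```

Emit:
drive_tool(series=[[[0,0,0,0,0,0],[0,0,0,0,0,0],[0,0,0,0,0,0],[0,0,0,0,0,0],[0,0,0,0,0,0],[0,0,0,0,0,0],[0,0,0,0,0,0]]], jaw=-1, grip_force=40)

```text
clock: 26.9
tcp_pos: [0.6389, -0.1983, 0.0945]
orientation: [0.245, 0.014, 0.97, -0.003]
wrist_force: [-0.0, 5.3, 2.8]
finger_gap: 0.0133
grip_force: 42.0
```

Run:
```python
from plan import *
s=env.get_state();p=np.array(s["tcp_pos"]);print(p,s["finger_gap"],s["wrist_force"])
d=np.array([np.cos(-.0398),np.sin(-.0398),0])
q=s["orientation"];R=Ro.from_quat([*q[1:],q[0]])
print("unit -x board per 10mm in tool shares",R.inv().apply(-d*.01)/.12)
```

```text
[ 0.6389 -0.1983  0.0945] 0.013313996165605609 [-0.0021  5.3011  2.8467]
unit -x board per 10mm in tool shares [ 0.0734  0.0009 -0.0395]
```

Emit:
drive_tool(series=[[[0.073,0.005,-0.0395,0,0,0],[0.073,0.005,-0.0395,0,0,0],[0.073,0.001,-0.0395,0,0,0],[0.073,0.001,-0.0395,0,0,0],[0.073,0.001,-0.0395,0,0,0],[0.073,0.001,-0.0395,0,0,0],[0.073,0.001,-0.0395,0,0,0],[0.073,0.001,-0.0395,0,0,0]]])

```text
clock: 27.9
tcp_pos: [0.5584, -0.1951, 0.0945]
orientation: [0.244, 0.014, 0.97, -0.003]
wrist_force: [3.3, 4.1, 0.9]
finger_gap: 0.0134
grip_force: 41.6
```

Run:
```python
from plan import *
s=env.get_state();p=np.array(s["tcp_pos"])
B=[.5043,-.0643,-.0398]
print(T((0,0,-B[2]),[[p[0]-B[0],p[1]-B[1],p[2]]])[0],s["wrist_force"],s["ft_torque"])
```

```text
[ 0.0593 -0.1286  0.0945] [3.2588 4.1189 0.8686] [ 0.6675 -0.1539 -0.01  ]
```

Emit:
drive_tool(series=[[[0.073,0.001,-0.0395,0,0,0],[0.073,0.001,-0.0395,0,0,0],[0.073,0.001,-0.0395,0,0,0],[0.073,0.001,-0.0395,0,0,0],[0.073,0.001,-0.0395,0,0,0],[0.073,0.001,-0.0395,0,0,0],[0.073,0.001,-0.0395,0,0,0],[0.036,0,-0.02,0,0,0],[0,0,0,0,0,0]]])

```text
clock: 29.02
tcp_pos: [0.4836, -0.1922, 0.0945]
orientation: [0.244, 0.015, 0.97, -0.004]
wrist_force: [-2.3, 4.7, 4.1]
finger_gap: 0.0133
grip_force: 42.2
```

Emit:
drive_tool(series=[[[0.022,0,-0.012,0,0,0],[0.022,0,-0.012,0,0,0],[0.022,0,-0.012,0,0,0]]])

```text
clock: 29.4
tcp_pos: [0.4753, -0.1919, 0.0945]
orientation: [0.244, 0.014, 0.97, -0.004]
wrist_force: [2.3, 4.5, -0.2]
finger_gap: 0.0129
grip_force: 41.4
```

Emit:
drive_tool(series=[[[0.022,0,-0.012,0,0,0],[0.022,0,-0.012,0,0,0]]])

```text
clock: 29.65
tcp_pos: [0.469, -0.1917, 0.0945]
orientation: [0.244, 0.015, 0.97, -0.004]
wrist_force: [2.1, 4.3, -0.8]
finger_gap: 0.0136
grip_force: 41.3
```

Emit:
drive_tool(series=[[[0.022,0,-0.012,0,0,0],[0,0,0,0,0,0]]])

```text
clock: 29.9
tcp_pos: [0.4679, -0.1916, 0.0946]
orientation: [0.245, 0.014, 0.969, -0.003]
wrist_force: [21.5, 2.7, -18.2]
finger_gap: 0.0133
grip_force: 43.0
```

Emit:
drive_tool(series=[[[0.022,0,-0.012,0,0,0],[0,0,0,0,0,0]]])

```text
clock: 30.15
tcp_pos: [0.4668, -0.1917, 0.0952]
orientation: [0.247, 0.013, 0.969, -0.003]
wrist_force: [34.0, 3.0, -28.7]
finger_gap: 0.0131
grip_force: 40.8
```

The end stop is reached: force jumped to 34 N. I ease off most of the tension, open and retreat along the tool axis.

Emit:
drive_tool(series=[[[-0.022,0,0.012,0,0,0],[0,0,0,0,0,0]]])

```text
clock: 30.4
tcp_pos: [0.467, -0.1916, 0.095]
orientation: [0.245, 0.014, 0.97, -0.003]
wrist_force: [5.2, 4.2, -1.4]
finger_gap: 0.0133
grip_force: 45.8
```

Emit:
drive_tool(series=[[[0,0,0,0,0,0],[0,0,0,0,0,0],[0,0,0,0,0,0],[0,0,0,0,0,0],[0,0,0,0,0,0],[0,0,-0.1,0,0,0],[0,0,-0.2,0,0,0],[0,0,-0.3,0,0,0],[0,0,-0.3,0,0,0],[0,0,-0.3,0,0,0],[0,0,0,0,0,0]]], jaw=1)

```text
clock: 31.78
tcp_pos: [0.3985, -0.191, 0.2251]
orientation: [0.246, 0.015, 0.969, -0.006]
wrist_force: [0.2, 1.2, -0.1]
finger_gap: 0.0854
grip_force: 0.0
```

Run:
```python
from plan import *
for c in("top","side"):
  im=viewer.read_camera(c); cv2.imwrite(f"pics/{c}8.png",im[:,:,::-1])
a=cv2.imread("pics/side8.png");b=cv2.imread("pics/top8.png")
r=lambda q:cv2.resize(q,(400,400),interpolation=cv2.INTER_CUBIC)
cv2.imwrite("pics/c8.png",np.hstack([r(a[150:350,180:380]),r(b[110:290,220:400])]))
m=masks_near("scraper",{"top":(189,232),"side":(298,335)}); print(m.keys())
f=fit([.4456,.3446,.33],SCR,m);print("scraper",f.x,f.fun)
print(env.get_state()["tcp_pos"])
B=[.5043,-.0643,-.0398]; print(proj(T(B,[[.075,-.13,.0705],[-.075,-.13,.0705],[-.03,-.13,.1105]]),"side"))
```

```text
dict_keys(['top', 'side'])
scraper [0.4441 0.3444 0.3273] 0.13847261667251587
[ 0.3979 -0.1892  0.2207]
[[272.8447 189.6183]
 [314.9543 193.2503]
 [302.5669 183.1568]]
```

View pics/c8.png

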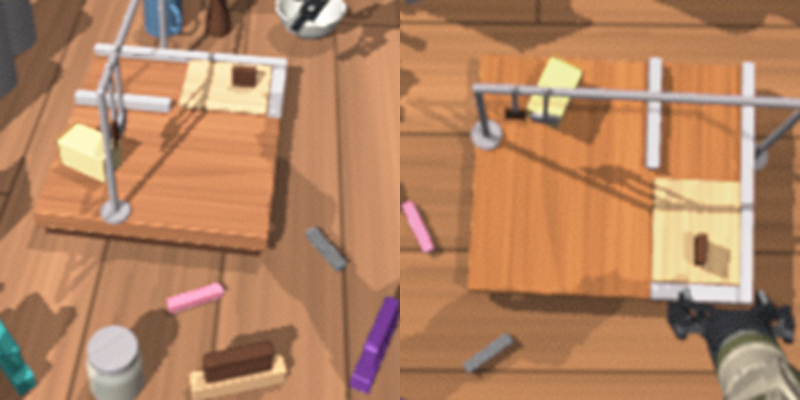

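The cover lies against the front stop strip, fully over the tray (top crop (697,232)). The scraper stands upright at its start place, the bystanders have not moved and the gripper is clear of everything.

```bash
python3 -c "
from workcell import order; print(order.hand_in())"
```

```text
the job is handed in; nothing more can be done
None
```

The job is handed in, at about 32 s of the 72 s allowed: sticks swept into the tray (only the top one was visible, its height matching a stack of three), scraper upright at its start place, cover pulled to its end stop, no bystander seen to move.

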